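# Sweep used bottle caps off the lab board into the waste tray

## Task

Sweep the four loose screw caps across the raised steel-topped board with your fingertips and over its edge, so that they all drop into the open white waste tray standing against the board. Push them only, without lifting any of them. Leave the small jar on the board and the rack of tubes beside it standing where they are.

Things in the scene. Friction and masses are not known exactly. Their poses are not given: they have to be found in the camera images.
- board: Fixed raised board with a flat steel top: 300 mm (its x) by 340 mm (its y), its top 50 mm above the bench, no rim, square edges. Origin at the centre of its underside, on the bench; x points away from the robot at yaw 0, y to the robot's left, z up. It may be turned up to 13 degrees.
- tray: Fixed open-topped white plastic waste tray, 280 mm (its x) by 140 mm (its y), 45 mm high, walls and floor 4 mm thick, so its rim lies 5 mm below the board's top. Origin at the centre of its underside, on the bench; axes parallel to the board's. It stands along either the board's +y or its -y edge (2 mm gap), its centre 242 mm from the board's centre along the board's y.
- cap1: Loose blue ribbed screw cap, 38 mm in diameter, 20 mm high, 11 to 21 g, lying flat on the board in the row nearer the robot, towards the board's -y side, not attached. Origin at the centre of the cap (10 mm above the board's top); its z axis is the cap's axis, its yaw is arbitrary.
- cap2: Loose blue ribbed screw cap, 32 mm in diameter, 20 mm high, 11 to 21 g, lying flat on the board in the row nearer the robot, towards the board's +y side, not attached. Origin at the centre of the cap (10 mm above the board's top); its z axis is the cap's axis, its yaw is arbitrary.
- cap3: Loose blue ribbed screw cap, 32 mm in diameter, 20 mm high, 11 to 21 g, lying flat on the board near the board's middle row, towards its -y side, not attached. Origin at the centre of the cap (10 mm above the board's top); its z axis is the cap's axis, its yaw is arbitrary.
- cap4: Loose blue ribbed screw cap, 38 mm in diameter, 20 mm high, 11 to 21 g, lying flat on the board near the board's middle row, towards its +y side, not attached. Origin at the centre of the cap (10 mm above the board's top); its z axis is the cap's axis, its yaw is arbitrary.
- jar: Small loose amber sample jar, 44 mm in diameter, 60 mm high, standing on the board's top near its edge away from the robot (board x about 103 to 122 mm). Origin at the centre of its underside. To be left alone.
- rack: Loose grey rack with two rows of capped tubes, 220 mm (its x) by 60 mm (its y), 85 mm high, on the bench beside the board on the side opposite the tray, its centre 242 mm from the board's centre. Origin at the centre of its underside, axes parallel to the board's. To be left alone.

How it is judged (in metres and radians):
At the end, for the whole second after the job is handed in: All four caps lie at rest inside the waste tray (each cap's centre within the tray's inner walls and below its rim), any way up; jar and rack stand upright within 15 mm of where they started (x of cap1 in the frame of tray between -0.136 and 0.136 m and y of cap1 in the frame of tray between -0.066 and 0.066 m and z of each of cap1, cap2, cap3, cap4 in the frame of tray below 0.045 m and linear speed of each of cap1, cap2, cap3, cap4 below 0.03 m/s and x of cap2 in the frame of tray between -0.136 and 0.136 m and y of cap2 in the frame of tray between -0.066 and 0.066 m and x of cap3 in the frame of tray between -0.136 and 0.136 m and y of cap3 in the frame of tray between -0.066 and 0.066 m and x of cap4 in the frame of tray between -0.136 and 0.136 m and y of cap4 in the frame of tray between -0.066 and 0.066 m and distance of each of jar, rack from where it was at the start of the episode below 0.015 m and angle between each of jar, rack's own z axis and vertical below 0.2 rad); the robot touches nothing.
It fails at once if A cap is lifted (its centre rises more than 12 mm above where it lay on the board) (height (world z) of any of cap1, cap2, cap3, cap4 above 0.072 m).
It fails at once if The sample jar is knocked over or moved by more than 15 mm (distance of jar from where it was at the start of the episode above 0.015 m or angle between jar's own z axis and vertical above 0.3 rad).
It fails at once if The tube rack is knocked over or moved by more than 15 mm (distance of rack from where it was at the start of the episode above 0.015 m or angle between rack's own z axis and vertical above 0.3 rad).
It also fails if it takes over 61 s, if anything falls off the work surface, if the arm or the gripper's body presses on something with over 40 N, if the wrist force passes 120 N, or if a joint passes its speed limit or range.

## Robot

A 6-joint arm with a two-finger parallel gripper is mounted at the origin on the work surface. World frame = base frame: x ahead of the robot, y to its left, z up, the work surface at z = 0. Lengths are in mm, angles in rad, forces in N, time in s.
With the tool pointing down it reaches from about 275 to 750 mm from the base axis. Payload 10.2 kg.
Tool frame: the origin (TCP) lies at the centre of the arm's flange, where the gripper is bolted on; the fingertips stand ctrl.tip_reach ahead of it and the grasp point (between the pads) lies 155 mm ahead of it (ctrl.tip_reach is the distance from the TCP to the fingertips, in mm); z points along the fingers, y is the direction in which the jaws open and shut (so a half turn about z gives the same grasp; the last joint's range is limited). The gripper opens to 85 mm and grips with 20 to 120 N. Pads are 22 mm wide; open, the fingers measure 114 mm over their backs; the gripper's body (76 mm by 85 mm) begins 54 mm behind the grasp point. The pads swing forward as they close: fully open they stand 13 mm farther back than shut.
Start: joints at [1.066, 0.313, 1.498, -0, 1.331, -0.223], TCP at [146.008, 504.296, 404.694] pointing down, gripper open.
Joint ranges: [-2.94, 2.94], [-0.97, 2.17], [0.19, 2.56], [-1.23, 4.37], [0.02, 3.11], [-2.88, 2.88]. Speed limits (rad/s): [2.39, 2.39, 3.01, 3.14, 3.14, 3.14].

## Interface

Orientations are given as a unit quaternion [w, x, y, z].
In Python, from rig import ctrl, viewer gives the robot as it stands.
- The arm moves only by the tool drive_tool, never from a script. Its argument "rows" is a list that holds one entry, the list of rows, each a list of 6 numbers: the shift along the world's x, y, z normalised to -1 to 1, where 1 is 0.1 m, then the turn, a rotation vector about the world's x, y, z normalised to -1 to 1, where 1 is 90 degrees. A call has 1 to 10 rows; each row is the pose to reach, as a shift and turn from the pose measured when the call began; what a row does not reach only later rows make up. A row lasts 1/8 s, in which the tool goes at most 62.5 mm and 10.7 degrees, less where a joint would pass 70% of its speed; a pose out of reach is approached as far as the arm can. A call with a number of a shift or a turn outside -1 to 1 is refused whole. A call with a gripper value outside its range is refused whole. "fingers" is the opening, from -1 (shut) to 1 (fully open), set as the call begins (left out, the last holds). The fingers move at their own pace and stop on an object; "force" is the grip in N (left out, the last holds). Time passes only in rows, so rows that repeat a pose let the fingers close. It gives the time, the measured TCP pose, the force and the opening at its end, in the units of the state.
- ctrl.sense(): the state, without advancing time (a new reading comes with each control period).
- viewer.capture(name): name is "scene" or "top" or "wrist"; returns the picture (420x560x3 uint8, red, green, blue); there is no depth.
- viewer.calibration(name): a dict with "mtx" (3x3 intrinsics, pixels), "dist_coeffs" ([k1, k2, p1, p2, k3] as OpenCV has them; the pictures are not rectified), "extrinsics" (4x4, takes a point from camera to world coordinates). Camera axes: x right, y up, looking along -z (the intrinsics and any distortion apply to the point x, -y, -z); pixel columns grow to the right and rows downward; lengths in mm; the calibration is good to about 2 mm. A picture is of the moment at which its call begins: read the wrist's pose just before it. calibration takes no time and is no camera call; for the wrist camera it gives the pose at the moment of the call.
- ctrl.finish_job(): hands the job in, once; it reports no verdict.
The state is a dict: "time_s": time; "joints": joint angles; "dq": joint speeds; "tau": joint torques, N m; "eef_pos": TCP position; "ee_rot": TCP orientation; "force": force on the tool from outside, world axes, zero at the start; "wrist_torque": the same for the moment, N m; "grip_width": opening from 0.0 (shut) to 1.0 (fully open).
Only numpy, scipy, OpenCV 4.12 (cv2) and the standard library are available. Lean on these libraries where they do the work, as an engineer would, in place of code of your own. Each camera call takes 0.05 s, during which the arm holds its last target.

## Working session

There is one attempt and no reset: what is moved stays moved. The work goes in short steps, Python scripts to look and compute and a tool call to move; the robot and the scene stay as the last step left them, time stands still between calls to the robot, and variables do not carry over. Pictures are saved under pics/ and viewed, and the job is handed in when it is done.

Besides the shell and the picture viewer there is one more tool, called after ">>>" as name([rows], argument=value, ...), one row to a line, values as JSON. drive_tool: Moves the arm, as the interface text tells. Scaled input: -1 to 1 covers 0.1 m each way for a shift and 90 degrees each way for a turn. Its arguments: {"type":"object","properties":{"rows":{"type":"array","items":{"type":"array","items":{"type":"array","items":{"type":"number"}}}},"fingers":{"type":"number"},"force":{"type":"number"}},"required":["rows"]}

```bash
mkdir -p pics; cat > h.py <<'E'
import numpy as np,cv2
from rig import ctrl,viewer
def snap(n,f):
    im=viewer.capture(n); cv2.imwrite('pics/'+f,cv2.cvtColor(im,cv2.COLOR_RGB2BGR)); return im
def ray(n,px,z):
    c=viewer.calibration(n);K=np.array(c['mtx'],float);d=np.array(c['dist_coeffs'],float);T=np.array(c['extrinsics'],float)
    p=cv2.undistortPoints(np.array(px,float).reshape(-1,1,2),K,d).reshape(-1,2)
    r=np.c_[p[:,0],-p[:,1],-np.ones(len(p))]@T[:3,:3].T
    o=T[:3,3]; return o+r*((z-o[2])/r[:,2])[:,None]
E
python3 - <<'E'
from h import *
print(ctrl.sense(),ctrl.tip_reach)
snap('top','top0.png');snap('scene','scene0.png')
print(viewer.calibration('top'))
E
```

```text
{'time_s': 0.0, 'joints': array([ 1.06562973e+00,  3.13437255e-01,  1.49844801e+00, -1.87907885e-05,
        1.33102003e+00, -2.23391113e-01]), 'dq': array([-0.00013759,  0.00013842, -0.00033592,  0.00052422,  0.00124504,
        0.00128117]), 'tau': array([ 9.18725673e-04, -4.12258351e+01, -2.59748805e+01, -1.27433864e-04,
        4.08990250e-03, -1.52666377e-05]), 'eef_pos': array([145.96873985, 504.25296237, 404.13734314]), 'ee_rot': array([-2.25303792e-04,  1.40419871e-01,  9.90091829e-01, -6.16502295e-04]), 'force': array([ 0.67236625,  0.83942164, -0.69684808]), 'wrist_torque': array([-0.01799932, -0.02433888, -0.05023567]), 'grip_width': 1.0013062140031186} 173.4
{'mtx': array([[447.37210201,   0.        , 283.49381542],
       [  0.        , 447.37210201, 212.82928728],
       [  0.        ,   0.        ,   1.        ]]), 'dist_coeffs': array([-0.0638646,  0.       ,  0.       ,  0.       ,  0.       ]), 'extrinsics': array([[-2.61084729e-02,  9.94162171e-01, -1.04689664e-01,
         5.28995358e+02],
       [-9.99460097e-01, -2.80493520e-02, -1.71098820e-02,
         1.57965279e+01],
       [-1.99464746e-02,  1.04186429e-01,  9.94357746e-01,
         8.24217837e+02],
       [ 0.00000000e+00,  0.00000000e+00,  0.00000000e+00,
         1.00000000e+00]])}
```

View pics/top0.png

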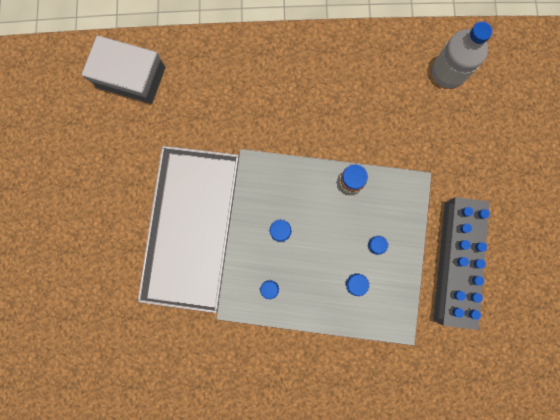

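View pics/scene0.png

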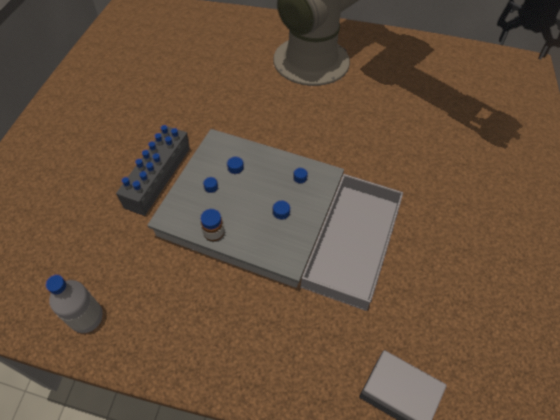

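The top view shows the tray at left (+y), the board corners at (240,150), (431,173), (415,344) and (217,320), and the jar lid near (355,177). The caps are at about (280,231), (269,290), (378,245) and (358,285).

```bash
python3 - <<'E'
from h import *
im=cv2.cvtColor(cv2.imread('pics/top0.png'),cv2.COLOR_BGR2HSV)
m=cv2.inRange(im,(105,150,60),(130,255,255))
n,l,s,c=cv2.connectedComponentsWithStats(m)
C=ray('top',[(240,150),(431,173),(415,344),(217,320)],50)
print(C.round(1)); b=C.mean(0)
dx=(C[0]-C[3]+C[1]-C[2]);yaw=np.arctan2(dx[1],dx[0]);dy=(C[0]-C[1]+C[3]-C[2]);yaw2=np.arctan2(-dy[0],dy[1])
print(b,np.degrees([yaw,yaw2]))
yaw=(yaw+yaw2)/2
R=np.array([[np.cos(yaw),-np.sin(yaw)],[np.sin(yaw),np.cos(yaw)]])
for i in range(1,n):
    if s[i][4]>40:
        z=110 if (abs(c[i]-[355,177]).max()<8) else 70
        if c[i][0]>430: z=85
        w=ray('top',[c[i]],z)[0]; print(c[i].round(1),s[i][4],w.round(1),'board',(R.T@(w-b)[:2]).round(1))
E
```

```text
[[ 724.7  103.3   50. ]
 [ 673.6 -232.1   50. ]
 [ 380.4 -188.2   50. ]
 [ 429.4  147.7   50. ]]
[552.01347559 -42.31339415  50.        ] [-8.52894791 -8.47540881]
[480.7  32.1] 331 [ 917.2 -327.4   85. ] board [ 403.3 -228. ]
[354.4 176.5] 453 [660.  -88.2 110. ] board [113.6 -29.4]
[467.1 211.3] 77 [ 600.7 -277.6   85. ] board [  83.  -225.5]
[483.5 213.5] 76 [ 596.3 -305.1   85. ] board [  82.7 -253.4]
[280.  230.3] 341 [578.9  35.5  70. ] board [15.1 80.9]
[465.9 227.9] 76 [ 573.1 -273.6   85. ] board [  55.  -225.6]
[377.6 244.8] 250 [ 549.8 -127.9   70. ] board [ 10.5 -85. ]
[464.4 244.5] 79 [ 545.7 -269.3   85. ] board [  27.3 -225.4]
[480.8 246.5] 76 [ 541.5 -296.7   85. ] board [  27.2 -253.2]
[462.9 261.4] 75 [ 518.1 -265.    85. ] board [  -0.6 -225.2]
[479.1 263.4] 76 [ 513.8 -291.9   85. ] board [  -0.8 -252.5]
[357.2 284.5] 363 [484.7 -90.9  70. ] board [-59.4 -58. ]
[477.9 280.4] 77 [ 486.2 -288.2   85. ] board [ -28.8 -252.9]
[269.1 289.3] 246 [480.8  56.2  70. ] board [-85.   86.9]
[459.7 295.2] 80 [ 463.1 -256.4   85. ] board [ -56.3 -224.9]
[476.3 297.2] 77 [ 458.9 -283.8   85. ] board [ -56.4 -252.6]
[458.  312.2] 80 [ 435.7 -252.    85. ] board [ -84.1 -224.6]
[474.4 314.1] 78 [ 431.7 -279.1   85. ] board [ -84. -252.]
```

>>> drive_tool([
  [[0.3, -0.5, 0, 0, 0, -0.12], [0.6, -0.98, 0, 0, 0, -0.24], [0.66, -0.98, 0, 0, 0, -0.36], [0.66, -0.98, 0, 0, 0, -0.48], [0.66, -0.98, 0, 0, 0, -0.6], [0.66, -0.98, 0, 0, 0, -0.72], [0.66, -0.98, 0, 0, 0, -0.84], [0.66, -0.98, 0, 0, 0, -0.916], [0.66, -0.98, 0, 0, 0, -0.916]],
], fingers=-0.53)

```text
time_s: 1.23
eef_pos: [212.0, 406.2, 404.0]
ee_rot: [-0.0, 0.758, 0.653, -0.001]
force: [-0.4, -0.6, 0.8]
grip_width: 0.236
```

>>> drive_tool([
  [[0.33, -0.5, 0, 0, 0, 0], [0.66, -0.98, 0, 0, 0, 0], [0.66, -0.98, 0, 0, 0, 0]],
])

```text
time_s: 1.6
eef_pos: [279.6, 306.1, 404.0]
ee_rot: [-0.0, 0.758, 0.652, -0.001]
force: [-0.7, 0.0, -0.6]
grip_width: 0.236
```

>>> drive_tool([
  [[0.33, -0.5, 0, 0, 0, 0], [0.66, -0.98, 0, 0, 0, 0], [0.66, -0.98, 0, 0, 0, 0]],
])

```text
time_s: 1.98
eef_pos: [347.0, 206.3, 403.9]
ee_rot: [-0.0, 0.759, 0.651, -0.001]
force: [0.1, 0.3, -0.1]
grip_width: 0.241
```

>>> drive_tool([
  [[0.33, -0.5, 0, 0, 0, 0], [0.66, -0.98, 0, 0, 0, 0], [0.66, -0.98, 0, 0, 0, 0]],
])

```text
time_s: 2.35
eef_pos: [414.1, 107.3, 403.6]
ee_rot: [-0.0, 0.76, 0.65, -0.001]
force: [0.2, 0.5, 1.0]
grip_width: 0.236
```

>>> drive_tool([
  [[0.3, -0.46, -0.3, 0, 0, 0], [0.6, -0.93, -0.7, 0, 0, 0], [0.6, -0.93, -0.9, 0, 0, 0]],
])

```text
time_s: 2.72
eef_pos: [474.8, 14.3, 311.9]
ee_rot: [-0.001, 0.759, 0.651, -0.001]
force: [0.4, 0.8, -0.3]
grip_width: 0.235
```

```bash
python3 - <<'E'
from h import *
print(ctrl.tip_reach,ctrl.sense()['eef_pos'])
a=snap('top','top1.png');b=snap('wrist','w1.png')
E
```

```text
173.4 [474.75821579  14.32832648 311.88434967]
```

View pics/w1.png

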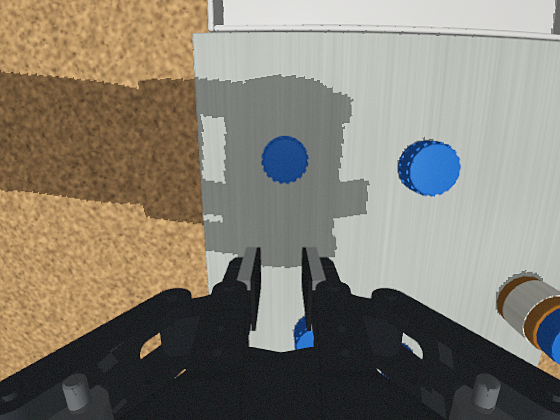

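The cap to push (285,160) is lined up ahead of the fingers (centre column about 282), with the tray beyond it. I'll descend next, then probe for the board's surface.

>>> drive_tool([
  [[0, 0, -0.4, 0, 0, 0], [0, 0, -0.8, 0, 0, 0], [0, 0, -0.8, 0, 0, 0]],
])

```text
time_s: 3.2
eef_pos: [473.2, 17.3, 230.8]
ee_rot: [-0.004, 0.758, 0.652, -0.003]
force: [-0.7, 0.4, 0.6]
grip_width: 0.236
```

>>> drive_tool([
  [[0, 0, -0.03, 0, 0, 0], [0, 0, -0.03, 0, 0, 0]],
])

```text
time_s: 3.45
eef_pos: [473.4, 17.8, 229.2]
ee_rot: [-0.003, 0.758, 0.652, -0.003]
force: [-0.6, 1.0, -0.1]
grip_width: 0.236
```

```bash
python3 - <<'E'
from h import *
print(ctrl.sense()['eef_pos'])
b=snap('scene','s2.png')
cv2.imwrite('pics/s2c.png',cv2.resize(cv2.imread('pics/s2.png')[90:290,180:400],None,fx=3,fy=3,interpolation=cv2.INTER_CUBIC))
E
```

```text
[473.44224542  17.80139025 229.19084661]
```

View pics/s2c.png

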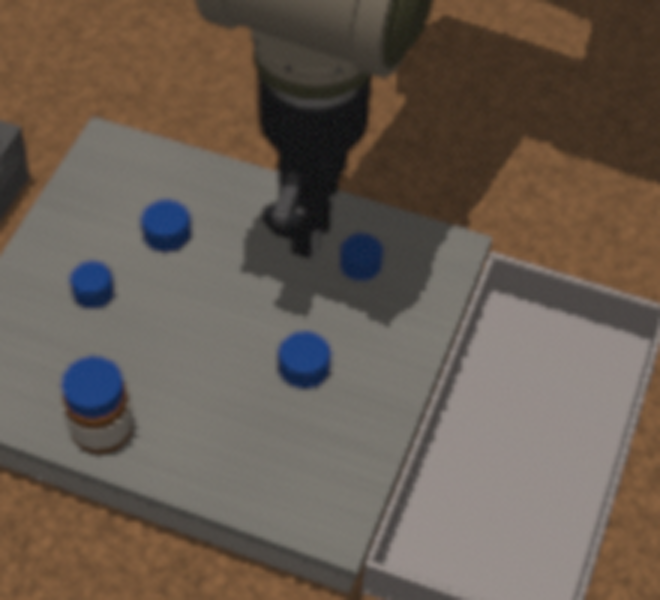

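The fingertips stand close above the board, just behind cap2 (361,256 in the crop). I'll push cap2 along board +y.

>>> drive_tool([
  [[0.025, 0.12, 0, 0, 0, 0], [0.045, 0.24, 0, 0, 0, 0], [0.063, 0.36, 0, 0, 0, 0], [0.08, 0.48, 0, 0, 0, 0], [0.1, 0.6, 0, 0, 0, 0], [0.115, 0.72, 0, 0, 0, 0], [0.13, 0.8, 0, 0, 0, 0], [0.13, 0.8, 0, 0, 0, 0]],
])

```text
time_s: 4.5
eef_pos: [486.4, 98.1, 229.0]
ee_rot: [-0.003, 0.758, 0.653, -0.003]
force: [-0.5, -0.7, -0.6]
grip_width: 0.232
```

```bash
python3 - <<'E'
from h import *
b=snap('wrist','w3.png')
E
```

```text
(no output)
```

View pics/w3.png

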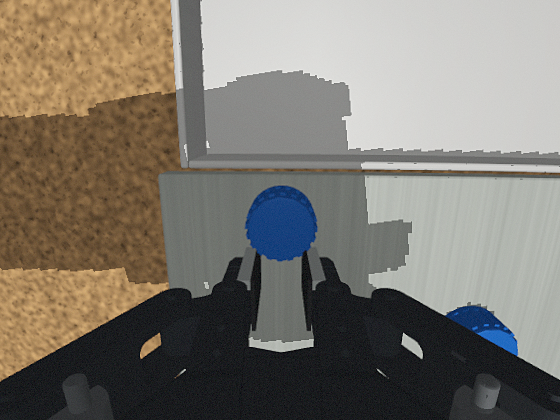

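Cap2 (282,222) sits seated between the fingertips, short of the board edge, with the tray straight ahead. I'll carry on over the edge.

>>> drive_tool([
  [[0.02, 0.12, 0, 0, 0, 0], [0.04, 0.24, 0, 0, 0, 0], [0.055, 0.36, 0, 0, 0, 0], [0.072, 0.48, 0, 0, 0, 0], [0.09, 0.6, 0, 0, 0, 0], [0.1, 0.7, 0, 0, 0, 0], [0.1, 0.7, 0, 0, 0, 0]],
])

```text
time_s: 5.42
eef_pos: [496.4, 168.4, 228.9]
ee_rot: [-0.003, 0.758, 0.653, -0.003]
force: [0.1, 0.3, 0.4]
grip_width: 0.236
```

```bash
python3 - <<'E'
from h import *
b=snap('wrist','w4.png')
E
```

```text
(no output)
```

View pics/w4.png

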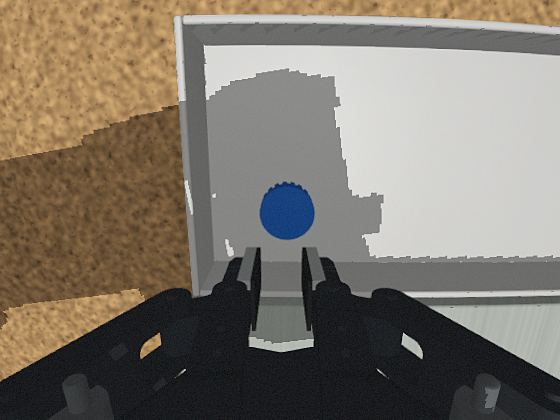

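Cap2 lies in the tray (287,211). Next is cap1.

>>> drive_tool([
  [[0, 0, 0.4, 0, 0, 0], [0, -0.2, 0.6, 0, 0, 0], [-0.03, -0.6, 0.6, 0, 0, 0], [-0.06, -1, 0.6, 0, 0, 0], [-0.06, -1, 0.6, 0, 0, 0]],
])

```text
time_s: 6.1
eef_pos: [490.3, 65.8, 289.0]
ee_rot: [-0.003, 0.759, 0.651, -0.003]
force: [0.8, 0.4, -0.4]
grip_width: 0.241
```

>>> drive_tool([
  [[-0.03, -0.5, 0, 0, 0, 0], [-0.06, -1, 0, 0, 0, 0], [-0.06, -1, 0, 0, 0, 0]],
])

```text
time_s: 6.48
eef_pos: [484.3, -36.1, 289.1]
ee_rot: [-0.003, 0.76, 0.65, -0.003]
force: [0.0, 0.6, 0.1]
grip_width: 0.237
```

>>> drive_tool([
  [[-0.03, -0.5, 0, 0, 0, 0], [-0.06, -1, 0, 0, 0, 0], [-0.06, -1, 0, 0, 0, 0]],
])

```text
time_s: 6.85
eef_pos: [478.4, -137.5, 289.0]
ee_rot: [-0.003, 0.761, 0.649, -0.003]
force: [0.3, 0.2, -0.0]
grip_width: 0.234
```

```bash
python3 - <<'E'
from h import *
print(ctrl.sense()['eef_pos'])
b=snap('wrist','w5.png')
E
```

```text
[ 478.41602933 -137.47113702  288.99646542]
```

View pics/w5.png

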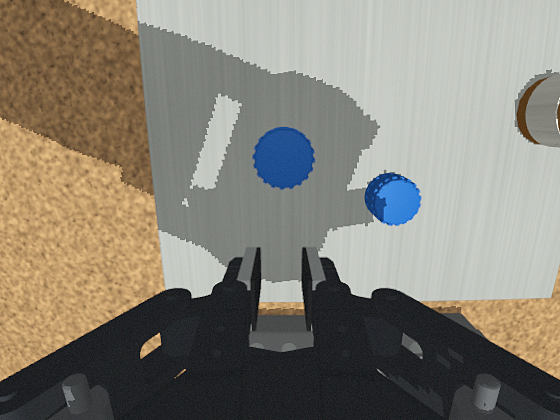

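Cap1 (284,158) is centred ahead of the fingers, and cap3 (393,199) is clear of them to the right.

>>> drive_tool([
  [[0, 0.02, -0.35, 0, 0, 0.01], [0, 0.02, -0.6, 0, 0, 0.01], [0, 0.02, -0.605, 0, 0, 0.01]],
])

```text
time_s: 7.28
eef_pos: [478.4, -132.2, 227.2]
ee_rot: [-0.005, 0.755, 0.656, -0.003]
force: [0.8, -0.1, -0.2]
grip_width: 0.238
```

>>> drive_tool([
  [[0.018, 0.12, 0, 0, 0, 0], [0.036, 0.24, 0, 0, 0, 0], [0.054, 0.36, 0, 0, 0, 0], [0.072, 0.48, 0, 0, 0, 0], [0.09, 0.6, 0, 0, 0, 0], [0.108, 0.72, 0, 0, 0, 0], [0.126, 0.84, 0, 0, 0, 0], [0.147, 0.98, 0, 0, 0, 0]],
])

```text
time_s: 8.28
eef_pos: [493.2, -33.4, 227.3]
ee_rot: [-0.005, 0.755, 0.656, -0.003]
force: [0.5, -0.5, -0.1]
grip_width: 0.238
```

```bash
python3 - <<'E'
from h import *
b=snap('wrist','w6.png')
E
```

```text
(no output)
```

View pics/w6.png

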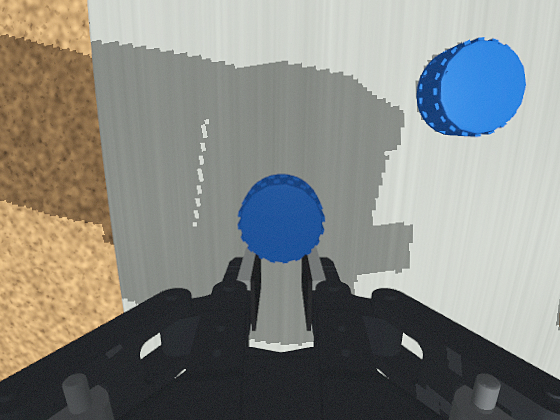

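Cap1 (281,218) is seated. I'll carry on, drifting slightly away from where cap2 landed.

>>> drive_tool([
  [[0.025, 0.12, 0, 0, 0, 0], [0.05, 0.24, 0, 0, 0, 0], [0.075, 0.36, 0, 0, 0, 0], [0.1, 0.48, 0, 0, 0, 0], [0.125, 0.6, 0, 0, 0, 0], [0.15, 0.72, 0, 0, 0, 0], [0.175, 0.84, 0, 0, 0, 0], [0.205, 0.98, 0, 0, 0, 0]],
])

```text
time_s: 9.32
eef_pos: [513.9, 66.7, 227.2]
ee_rot: [-0.005, 0.755, 0.656, -0.003]
force: [0.4, -0.7, 0.5]
grip_width: 0.239
```

>>> drive_tool([
  [[0.025, 0.12, 0, 0, 0, 0], [0.05, 0.24, 0, 0, 0, 0], [0.075, 0.36, 0, 0, 0, 0], [0.1, 0.48, 0, 0, 0, 0], [0.125, 0.6, 0, 0, 0, 0], [0.15, 0.72, 0, 0, 0, 0], [0.175, 0.84, 0, 0, 0, 0], [0.205, 0.98, 0, 0, 0, 0]],
])

```text
time_s: 10.32
eef_pos: [534.5, 165.5, 227.2]
ee_rot: [-0.005, 0.755, 0.656, -0.003]
force: [0.1, 0.0, 0.1]
grip_width: 0.238
```

```bash
python3 - <<'E'
from h import *
b=snap('wrist','w7.png')
E
```

```text
(no output)
```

View pics/w7.png

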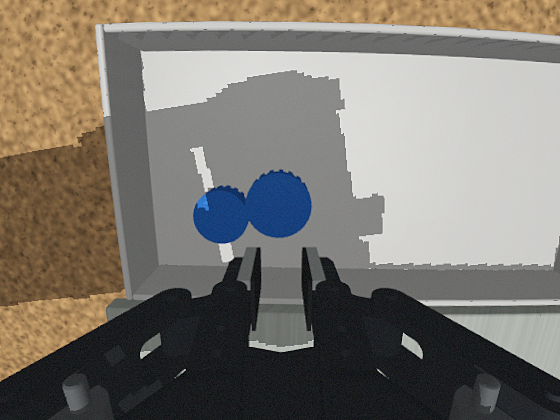

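Both near-row caps lie in the tray. Cap4 is next.

>>> drive_tool([
  [[0, 0, 0.4, 0, 0, 0], [0.05, -0.2, 0.6, 0, 0, 0], [0.1, -0.6, 0.6, 0, 0, 0], [0.18, -0.88, 0.6, 0, 0, 0], [0.18, -0.88, 0.6, 0, 0, 0]],
])

```text
time_s: 11.0
eef_pos: [553.1, 77.4, 287.3]
ee_rot: [-0.005, 0.755, 0.656, -0.003]
force: [-0.5, 0.9, 0.8]
grip_width: 0.232
```

>>> drive_tool([
  [[0.09, -0.44, 0, 0, 0, 0], [0.19, -0.88, 0, 0, 0, 0], [0.19, -0.88, 0, 0, 0, 0]],
])

```text
time_s: 11.38
eef_pos: [572.4, -12.0, 287.1]
ee_rot: [-0.005, 0.756, 0.655, -0.003]
force: [0.0, 0.5, -0.6]
grip_width: 0.232
```

```bash
python3 - <<'E'
from h import *
b=snap('wrist','w8.png')
E
```

```text
(no output)
```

View pics/w8.png

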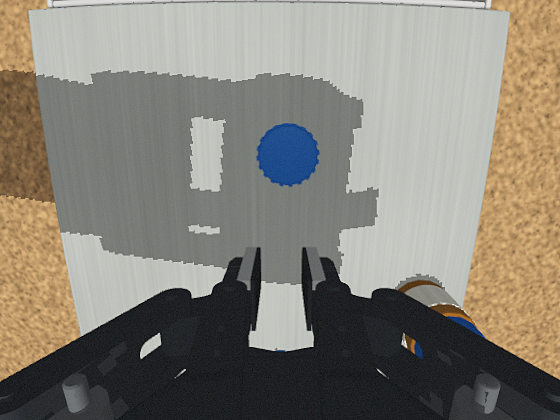

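Cap4 (288,155) is about 3 mm right of the finger centre, and the jar is well clear.

>>> drive_tool([
  [[0.03, 0, -0.35, 0, 0, 0], [0.03, 0, -0.58, 0, 0, 0], [0.03, 0, -0.585, 0, 0, 0]],
])

```text
time_s: 11.8
eef_pos: [574.6, -8.9, 227.3]
ee_rot: [-0.007, 0.755, 0.656, -0.004]
force: [-0.2, -0.5, 0.1]
grip_width: 0.237
```

>>> drive_tool([
  [[0.018, 0.12, 0, 0, 0, 0], [0.04, 0.24, 0, 0, 0, 0], [0.066, 0.36, 0, 0, 0, 0], [0.095, 0.48, 0, 0, 0, 0], [0.125, 0.6, 0, 0, 0, 0], [0.153, 0.72, 0, 0, 0, 0], [0.182, 0.84, 0, 0, 0, 0]],
])

```text
time_s: 12.68
eef_pos: [592.9, 75.9, 227.3]
ee_rot: [-0.007, 0.755, 0.656, -0.004]
force: [-0.0, -0.3, 0.2]
grip_width: 0.237
```

```bash
python3 - <<'E'
from h import *
b=snap('wrist','w9.png')
E
```

```text
(no output)
```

View pics/w9.png

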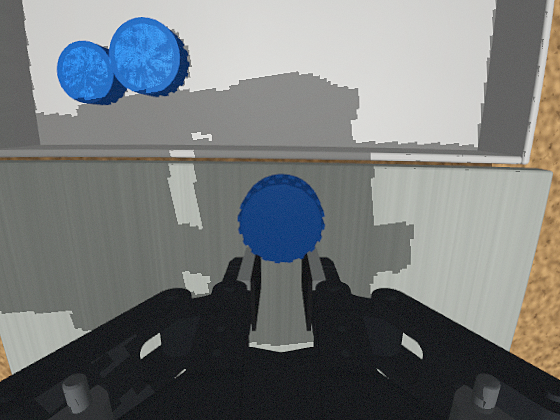

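Cap4 (281,218) is seated and near the edge, and cap1 and cap2 lie in the tray.

>>> drive_tool([
  [[0.028, 0.12, 0, 0, 0, 0], [0.056, 0.24, 0, 0, 0, 0], [0.085, 0.36, 0, 0, 0, 0], [0.113, 0.48, 0, 0, 0, 0], [0.14, 0.6, 0, 0, 0, 0], [0.17, 0.72, 0, 0, 0, 0], [0.185, 0.8, 0, 0, 0, 0], [0.185, 0.8, 0, 0, 0, 0]],
])

```text
time_s: 13.72
eef_pos: [611.5, 157.6, 227.2]
ee_rot: [-0.007, 0.755, 0.656, -0.004]
force: [0.2, 0.5, -0.2]
grip_width: 0.236
```

```bash
python3 - <<'E'
from h import *
b=snap('wrist','w10.png')
E
```

```text
(no output)
```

View pics/w10.png

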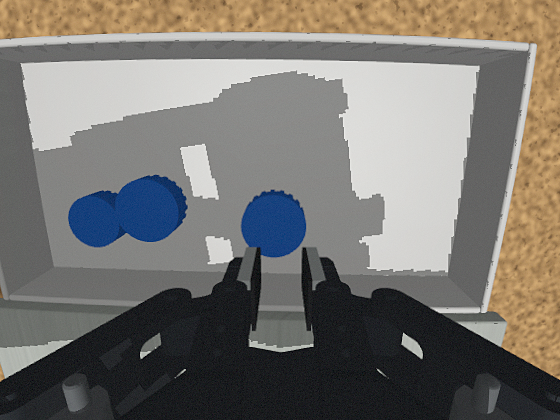

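Three caps are in the tray. Now cap3.

>>> drive_tool([
  [[0, 0, 0.4, 0, 0, 0], [-0.2, -0.2, 0.8, 0, 0, 0], [-0.4, -0.6, 0.8, 0, 0, 0], [-0.5, -1, 0.8, 0, 0, 0], [-0.5, -1, 0.8, 0, 0, 0]],
])

```text
time_s: 14.4
eef_pos: [561.1, 54.7, 307.5]
ee_rot: [-0.007, 0.756, 0.655, -0.004]
force: [0.5, -1.1, 0.4]
grip_width: 0.241
```

>>> drive_tool([
  [[-0.05, -0.5, 0, 0, 0, 0], [-0.08, -1, 0, 0, 0, 0], [-0.08, -1, 0, 0, 0, 0]],
])

```text
time_s: 14.78
eef_pos: [553.1, -47.6, 307.5]
ee_rot: [-0.007, 0.757, 0.653, -0.004]
force: [-0.5, 0.8, 0.4]
grip_width: 0.236
```

>>> drive_tool([
  [[-0.04, -0.5, 0, 0, 0, 0], [-0.08, -1, 0, 0, 0, 0], [-0.08, -1, 0, 0, 0, 0]],
])

```text
time_s: 15.15
eef_pos: [545.1, -149.4, 307.4]
ee_rot: [-0.007, 0.758, 0.652, -0.004]
force: [0.8, 1.0, -0.4]
grip_width: 0.235
```

>>> drive_tool([
  [[-0.01, -0.25, 0, 0, 0, 0], [-0.01, -0.25, -0.2, 0, 0, 0], [-0.01, -0.25, -0.2, 0, 0, 0]],
])

```text
time_s: 15.52
eef_pos: [544.2, -173.0, 286.2]
ee_rot: [-0.008, 0.758, 0.653, -0.004]
force: [-0.4, -0.1, 0.2]
grip_width: 0.236
```

```bash
python3 - <<'E'
from h import *
b=snap('wrist','w11.png')
E
```

```text
(no output)
```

View pics/w11.png

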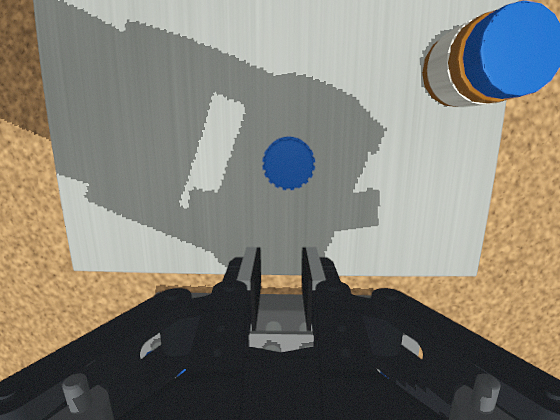

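Cap3 (289,163) is about 4 mm right of the finger centre. I'll correct, descend and push.

>>> drive_tool([
  [[0.04, 0, -0.35, 0, 0, 0], [0.04, 0, -0.57, 0, 0, 0], [0.04, 0, -0.575, 0, 0, 0]],
])

```text
time_s: 15.95
eef_pos: [548.6, -172.3, 229.3]
ee_rot: [-0.008, 0.757, 0.653, -0.004]
force: [-0.1, 0.4, 0.7]
grip_width: 0.233
```

>>> drive_tool([
  [[0.014, 0.12, 0, 0, 0, 0], [0.028, 0.24, 0, 0, 0, 0], [0.04, 0.36, 0, 0, 0, 0], [0.05, 0.48, 0, 0, 0, 0], [0.06, 0.6, 0, 0, 0, 0], [0.07, 0.72, 0, 0, 0, 0], [0.08, 0.84, 0, 0, 0, 0]],
])

```text
time_s: 16.82
eef_pos: [556.6, -87.5, 229.3]
ee_rot: [-0.008, 0.757, 0.653, -0.004]
force: [-0.0, -2.0, 0.5]
grip_width: 0.237
```

```bash
python3 - <<'E'
from h import *
b=snap('wrist','w12.png')
E
```

```text
(no output)
```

View pics/w12.png

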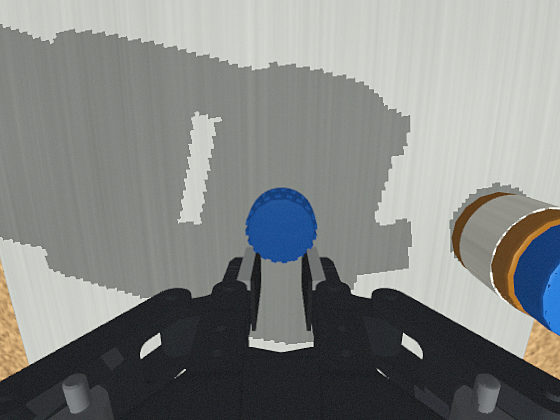

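Cap3 (281,224) is seated, and the jar at right is clear by several centimetres.

>>> drive_tool([
  [[0.01, 0.12, 0, 0, 0, 0], [0.02, 0.24, 0, 0, 0, 0], [0.03, 0.36, 0, 0, 0, 0], [0.04, 0.48, 0, 0, 0, 0], [0.05, 0.6, 0, 0, 0, 0], [0.06, 0.72, 0, 0, 0, 0], [0.07, 0.84, 0, 0, 0, 0]],
])

```text
time_s: 17.75
eef_pos: [563.7, -1.5, 229.3]
ee_rot: [-0.009, 0.757, 0.653, -0.004]
force: [-0.1, 0.2, 0.1]
grip_width: 0.234
```

>>> drive_tool([
  [[0.01, 0.12, 0, 0, 0, 0], [0.02, 0.24, 0, 0, 0, 0], [0.03, 0.36, 0, 0, 0, 0], [0.04, 0.48, 0, 0, 0, 0], [0.05, 0.6, 0, 0, 0, 0], [0.06, 0.72, 0, 0, 0, 0], [0.07, 0.84, 0, 0, 0, 0]],
])

```text
time_s: 18.62
eef_pos: [570.8, 83.3, 229.3]
ee_rot: [-0.009, 0.757, 0.653, -0.004]
force: [0.1, -0.4, -0.5]
grip_width: 0.232
```

```bash
python3 - <<'E'
from h import *
b=snap('wrist','w13.png')
E
```

```text
(no output)
```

View pics/w13.png

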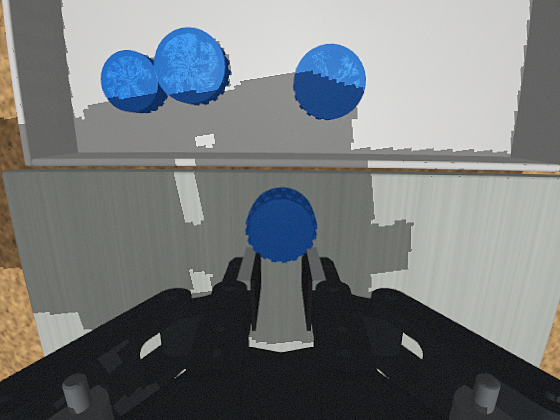

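Cap3 is seated at (281,224). The free gap in the tray is slightly to the left, between columns 230 and 293, so I'll drift that way.

>>> drive_tool([
  [[0.005, 0.12, 0, 0, 0, 0], [0.01, 0.24, 0, 0, 0, 0], [0.015, 0.36, 0, 0, 0, 0], [0.02, 0.48, 0, 0, 0, 0], [0.025, 0.6, 0, 0, 0, 0], [0.03, 0.7, 0, 0, 0, 0], [0.035, 0.78, 0, 0, 0, 0], [0.035, 0.78, 0, 0, 0, 0]],
])

```text
time_s: 19.68
eef_pos: [574.2, 162.9, 229.2]
ee_rot: [-0.009, 0.756, 0.654, -0.004]
force: [-1.5, -0.5, -0.1]
grip_width: 0.238
```

```bash
python3 - <<'E'
from h import *
b=snap('wrist','w14.png')
E
```

```text
(no output)
```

View pics/w14.png

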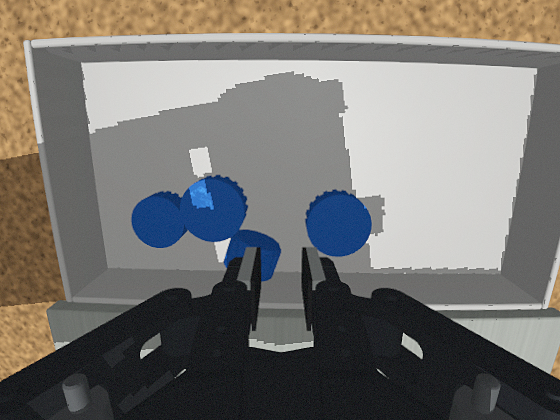

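Cap3 (252,255) is tilted in the tray by the left fingertip. I'll move the fingers back slightly and up, then look again.

>>> drive_tool([
  [[0.02, -0.02, 0.03, 0, 0, 0], [0.03, -0.04, 0.1, 0, 0, 0], [0.03, -0.06, 0.25, 0, 0, 0], [0.03, -0.1, 0.5, 0, 0, 0], [0.03, -0.5, 0.8, 0, 0, 0], [0.03, -0.9, 0.8, 0, 0, 0], [0.03, -0.9, 0.8, 0, 0, 0]],
])

```text
time_s: 20.6
eef_pos: [577.3, 70.3, 310.6]
ee_rot: [-0.008, 0.758, 0.653, -0.003]
force: [0.5, 0.6, -0.1]
grip_width: 0.237
```

```bash
python3 - <<'E'
from h import *
b=snap('wrist','w15.png');b=snap('scene','s15.png')
E
```

```text
(no output)
```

View pics/w15.png

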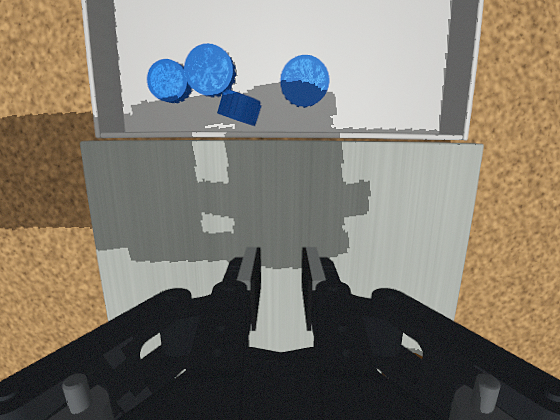

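View pics/s15.png

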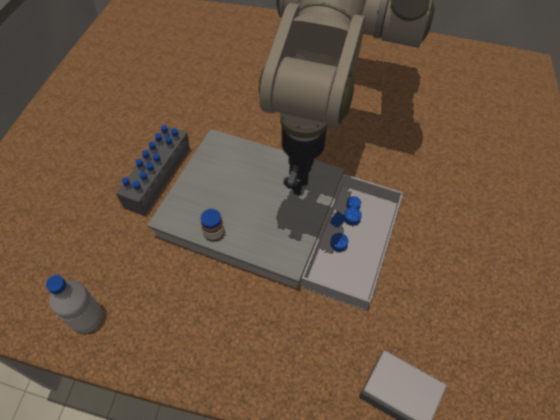

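Cap3 stands on its edge in the tray (240,106 in the wrist view). The jar and rack look untouched. I'll wait a moment and check that it's at rest.

>>> drive_tool([
  [[0, -0.3, 0.1, 0, 0, 0], [0, -0.6, 0.2, 0, 0, 0], [0, -0.6, 0.2, 0, 0, 0], [0, -0.6, 0.2, 0, 0, 0], [0, -0.6, 0.2, 0, 0, 0], [0, -0.6, 0.2, 0, 0, 0], [0, -0.6, 0.2, 0, 0, 0], [0, -0.6, 0.2, 0, 0, 0]],
])

```text
time_s: 21.7
eef_pos: [577.2, 12.6, 329.9]
ee_rot: [-0.009, 0.757, 0.654, -0.004]
force: [-0.5, 0.6, -0.2]
grip_width: 0.234
```

```bash
python3 - <<'E'
from h import *
a=snap('scene','s16.png')
b=cv2.cvtColor(cv2.imread('pics/s15.png'),cv2.COLOR_BGR2RGB);b0=cv2.cvtColor(cv2.imread('pics/scene0.png'),cv2.COLOR_BGR2RGB)
def cen(i):
    m=cv2.inRange(cv2.cvtColor(i,cv2.COLOR_RGB2HSV),(105,150,40),(130,255,255));n,l,s,c=cv2.connectedComponentsWithStats(m)
    return [(c[k].round(1).tolist(),int(s[k][4])) for k in range(1,n) if s[k][4]>10]
for i in(b0,b,a):print(cen(i))
cv2.imwrite('pics/s16c.png',cv2.cvtColor(cv2.resize(a[160:310,290:420],None,fx=4,fy=4,interpolation=cv2.INTER_CUBIC),cv2.COLOR_RGB2BGR))
E
```

```text
[([164.2, 128.8], 28), ([174.2, 131.8], 28), ([158.2, 136.8], 28), ([168.2, 139.8], 30), ([151.9, 145.3], 27), ([145.3, 153.8], 30), ([156.0, 156.9], 33), ([235.1, 164.8], 188), ([139.1, 162.7], 29), ([149.5, 165.8], 35), ([300.1, 175.0], 138), ([142.8, 175.1], 36), ([125.5, 181.0], 32), ([210.3, 184.3], 145), ([136.2, 184.7], 42), ([281.1, 209.4], 218), ([210.4, 218.4], 274), ([55.6, 284.1], 242)]
[([164.2, 128.8], 28), ([174.2, 131.9], 29), ([158.2, 136.8], 28), ([168.2, 139.8], 30), ([151.9, 145.2], 28), ([145.3, 153.8], 30), ([156.0, 156.9], 33), ([139.0, 162.6], 30), ([149.5, 165.9], 36), ([142.8, 175.1], 38), ([125.7, 181.2], 33), ([136.2, 184.7], 40), ([348.7, 212.9], 453), ([210.5, 218.5], 277), ([338.9, 241.8], 219), ([55.6, 284.1], 242)]
[([164.2, 128.8], 28), ([174.2, 131.8], 28), ([158.1, 136.9], 29), ([168.2, 139.8], 30), ([151.9, 145.1], 29), ([145.3, 153.8], 30), ([155.9, 157.0], 33), ([139.1, 162.7], 29), ([149.5, 165.9], 36), ([142.8, 175.1], 38), ([125.6, 181.1], 32), ([136.1, 184.7], 40), ([348.6, 213.1], 450), ([210.5, 218.5], 277), ([338.9, 241.7], 218), ([55.6, 284.1], 243)]
```

View pics/s16c.png

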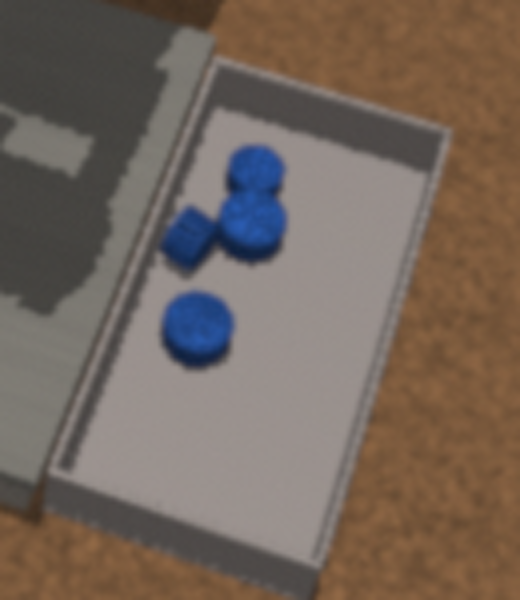

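All four caps lie still inside the tray. The jar and rack haven't moved in the image (under 0.2 px), and the arm touches nothing.

```bash
python3 -c "
from rig import ctrl
print(ctrl.finish_job())"
```

```text
the job is handed in; nothing more can be done
None
```

All four caps are in the waste tray, and I handed the job in at about 22 s of the 61 s allowed. I pushed them one at a time along the board's +y direction with the partly closed fingertips, in the order cap2, cap1, cap4, cap3.

- **Caps:** two scene pictures about a second apart showed all four inside the tray and still. Cap3 came to rest standing on its edge beside cap1 instead of lying flat; any way up is allowed.
- **Jar and rack:** they sat within about 0.2 px of their starting positions in the scene image.
- **Forces and contact:** the tool force read at most about 2 N at the end of each move, and the gripper was clear of everything when I handed in.

No check failed or disagreed. The hand-in itself reports no verdict.

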